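Spring travel check of a mirror tilt mount

TASK

Check the spring travel of the mirror tilt mount: with the fingertips press the yellow corner pad that is on the same side as the red mark down until the upright black pointer stands in front of the red mark, hold it there for about a second, then let go so that the plate springs back level. Do not let the pointer swing clear past the red mark or over towards the blue one, and do not touch the mirror or the pointer. Leave everything else on the worktop where it is; nothing is to be picked up.

Things in the scene. Friction and masses are not known exactly. Their poses are not given: they have to be found in the camera images.
- tilt_mount: aluminium base of the tilt mount, 190 mm (x) by 170 mm (y), bolted down. Origin at the centre of its underside, on the worktop; its x axis points away from the robot to the upright white scale at its back, y to the mount's left, z up. The pivot of the rocking plate runs along x, 55 mm above the origin. The white scale bar, 150 mm wide along y and 30 mm high, is held by two uprights at the back (x +65 to +81 mm in the mount's frame, top at 214 mm; the clips on it reach 219 mm)
- tilt_plate (a joint): tilt of the black rocking plate (108 by 160 by 10 mm) in rad: 0 level, positive when the left pad (+y) goes down and the pointer swings to the left (+y), negative for the right; stops at -0.34 and +0.34. Springs return it to level: 2.2 N m per rad, so about 37 N per rad at a pad (4 to 9 N at the red mark). Pressing a pad by 1 mm moves the pointer tip by about 2.3 mm to the same side
- left_pad (a point): round yellow press pad on the plate's front left corner, 38 mm wide (flat top 28 mm), 7 mm high. The point is the centre of its top, horizontal when the plate is level: in the mount's frame x -60, y +60, z +67 mm. It tilts with the plate
- right_pad (a point): the same pad on the front right corner: x -60, y -60, z +67 mm in the mount's frame
- mirror (a point): round mirror in an aluminium ring, 62 mm wide, 8 mm high, lying on the middle of the plate (the point is the centre of its top: x -6, y 0, z +67 mm in the mount's frame). Not to be touched
- pointer_tip (a point): tip of the upright black pointer, which stands on the back edge of the plate, is 3 to 8 mm wide and turns with it; not to be touched. The tip is 140 mm above the pivot axis (195 mm above the worktop), x +50 mm in the mount's frame
- red_mark: red clip fixed on the scale bar, 12 mm wide along y, its tab on top of the bar 30 mm long; the mark to be reached. Origin at the middle of its front face at the height of the pointer tip (13 mm behind the pointer); axes as the mount's. Its y in the mount's frame is 16 to 32 mm, to the left or to the right
- blue_mark: blue clip of the same shape on the other side of the scale; not used in this check
- weight_0: brass weight with a knob, 34 mm wide, 23 mm high, stands to the right of the mount. Bystander, origin at the centre of its underside
- petri_dish: small round glass dish, 60 mm wide, 12 mm high, stands to the left of the mount. Bystander, origin at the centre of its underside
- pliers: pliers with red handles, 161 mm long, 11 mm high, lying at the right. Bystander, origin at the centre of its underside
- jar_1: white plastic jar with red screw cap, 59 mm wide, 72 mm high, at the right. Bystander, origin at the centre of its underside
- steel_beaker: steel beaker, 77 mm wide, 89 mm high, at the left. Bystander, origin at the centre of its underside
- lamp_tool: yellow and navy hand lamp, 162 mm long, 38 mm high, lying at the left. Bystander, origin at the centre of its underside

How it is judged:
On the way:
1. the pad on the red mark's side is pressed by the fingers and the pointer tip stands within 6 mm of the red mark's middle (in front of the clip), for 0.6 s (y of pointer_tip in the frame of red_mark between -0.006 and 0.006 m and ((y of red_mark in the frame of tilt_mount above 0 m and contact force between the fingers and tilt_plate_c0 above 1 N) or (y of red_mark in the frame of tilt_mount below 0 m and contact force between the fingers and tilt_plate_c1 above 1 N))), for 0.6 s.
At the end, for the whole second after the job is handed in: after the pointer was held at the red mark, the plate is released, level within 0.02 rad and at rest; every bystander stands within 15 mm of where it was (value of joint tilt_plate between -0.02 and 0.02 rad and velocity of joint tilt_plate between -0.05 and 0.05 rad/s and distance of each of weight_0, petri_dish, pliers, jar_1, steel_beaker, lamp_tool from where it was at the start of the episode below 0.015 m); the robot touches nothing.
It fails at once if the pointer swings more than 12 mm past the middle of the red mark ((y of red_mark in the frame of tilt_mount above 0 m and y of pointer_tip in the frame of red_mark above 0.012 m) or (y of red_mark in the frame of tilt_mount below 0 m and y of pointer_tip in the frame of red_mark below -0.012 m)).
It fails at once if the plate is tilted to the blue mark's side (more than 0.05 rad) ((y of red_mark in the frame of tilt_mount above 0 m and value of joint tilt_plate below -0.05 rad) or (y of red_mark in the frame of tilt_mount below 0 m and value of joint tilt_plate above 0.05 rad)).
It fails at once if the robot touches the mirror or the pointer (contact force between any of the arm, the fingers and tilt_plate_c2 above 0.5 N or contact force between any of the arm, the fingers and tilt_plate_c3 above 0.5 N or contact force between any of the arm, the fingers and tilt_plate_c4 above 0.5 N or contact force between any of the arm, the fingers and tilt_plate_c5 above 0.5 N or contact force between any of the arm, the fingers and tilt_plate_c6 above 0.5 N).
It fails at once if a bystander is lifted, carried or shoved more than 15 mm (distance of any of weight_0, petri_dish, pliers, jar_1, steel_beaker, lamp_tool from where it was at the start of the episode above 0.015 m).
It also fails if it takes over 40 s, if anything falls off the work surface, if the arm or the gripper's body presses on something with over 40 N, if the wrist force passes 120 N, or if a joint passes its speed limit or range.

ROBOT

A 7-joint arm with a two-finger parallel gripper is mounted at the origin on a cart in front of the work surface, level with it; the furniture and walls round the work are solid. World frame = base frame: x ahead of the robot, y to its left, z up, the work surface at z = 0. Lengths are in m, angles in rad, forces in N, time in s.
With the tool pointing down it reaches from about 0.375 to 0.925 m from the base axis. Payload 3.1 kg.
Tool frame: the origin (TCP) lies at the very end of the fingers, on their centre line; the grasp point (between the pads) lies 19 mm behind it; z points along the fingers, y is the direction in which the jaws open and shut (so a half turn about z gives the same grasp; the last joint's range is limited). The gripper opens to 85 mm and grips with 20 to 120 N. Pads are 22 mm wide; open, the fingers measure 114 mm over their backs; the gripper's body (76 mm by 85 mm) begins 54 mm behind the grasp point. The pads swing forward as they close: fully open they stand 13 mm farther back than shut.
Start: joints at [1.093, 0.383, 0.044, 1.598, -0.018, 1.161, -0.05], TCP at [0.241, -0.604, 0.231] pointing down, gripper open.
Joint ranges: [-2.61, 2.61], [-0.41, 2.15], [-1.48, 1.57], [0, 2.5], [-1.57, 4.71], [0.05, 1.97], [-2.85, 2.85]. Speed limits (rad/s): [2.79, 2.79, 3.14, 3.14, 3.14, 3.14, 3.14].

INTERFACE

Orientations are given as a 3x3 rotation matrix whose columns are the frame's x, y, z axes.
In Python, from bench import arm gives the robot as it stands.
- The arm moves only by the tool step_arm, never from a script. Its argument "commands" is a list of rows, each a list of 3 entries, a list of its own where there are three numbers: the turn, a rotation vector about the tool's x, y, z in units of 10 degrees (1.0 is 10 degrees), then the shift along the tool's x, y, z in units of 40 mm (1.0 is 40 mm), then the closure, from -1 (fully open) to 1 (shut), so that 0 is half open. A call has 1 to 20 rows; each row shifts and turns the commanded pose from where the row before left it, along the tool's axes as they then stand; what a row does not reach is not made up. A row lasts 1/8 s, in which the tool goes at most 62.5 mm and 10.7 degrees, less where a joint would pass 70% of its speed; a pose out of reach is approached as far as the arm can. A call is refused whole if a number of a shift passes 1 or a number of a turn 1, either way. A call with a gripper value outside its range is refused whole. The fingers move at their own pace and stop on an object; "grip_force" is the grip in N (left out, the last holds). Time passes only in rows, so rows that do not move let the fingers close. It gives the time, the measured TCP pose, the force and the opening at its end, in the units of the state.
- arm.get_obs(): the state, without advancing time (a new reading comes with each control period).
- arm.capture(name): name is "side" or "top" or "wrist"; returns a dict with "image" (420x560x3 uint8, red, green, blue), "intrinsics" (3x3 intrinsics, pixels), "position" and "orientation" of the camera in the world. Camera axes: x right, y down, z forward; pixel columns grow to the right and rows downward; lengths in m; the calibration is good to about 2 mm. A picture is of the moment at which its call begins. There is no depth.
- arm.finish_job(): hands the job in, once; it reports no verdict.
The state is a dict: "clock": time; "qpos": joint angles; "qvel": joint speeds; "joint_efforts": joint torques, N m; "tool_pos": TCP position; "orientation": TCP orientation; "wrist_force": force on the tool from outside, world axes, zero at the start; "wrist_torque": the same for the moment, N m; "gripper_width": finger opening in m.
Only numpy, scipy, OpenCV 4.12 (cv2) and the standard library are available. Lean on these libraries where they do the work, as an engineer would, in place of code of your own. Each camera call takes 0.05 s, during which the arm holds its last target.

## Working session

There is one attempt and no reset: what is moved stays moved. The work goes in short steps, Python scripts to look and compute and a tool call to move; the robot and the scene stay as the last step left them, time stands still between calls to the robot, and variables do not carry over. Pictures are saved under pics/ and viewed, and the job is handed in when it is done.

Besides the shell and the picture viewer there is one more tool, called as name(argument=value, ...), one argument or row to a line, values as JSON. step_arm: Moves the arm, as the interface text tells. Its arguments: {"type":"object","properties":{"commands":{"type":"array","items":{"type":"array"}},"grip_force":{"type":"number"}},"required":["commands"]}

```bash
mkdir -p pics
cat > h.py <<'E'
import numpy as np, cv2, pickle
from bench import arm
def snap(n,tag):
    c=arm.capture(n); cv2.imwrite(f'pics/{tag}.png',c['image'][:,:,::-1]); pickle.dump(c,open(f'pics/{tag}.pkl','wb')); return c
def load(tag): return pickle.load(open(f'pics/{tag}.pkl','rb'))
def ray(c,uv):
    K=np.array(c['intrinsics']); R=np.array(c['orientation']); 
    d=R@np.linalg.solve(K,[uv[0],uv[1],1.]); return np.array(c['position']),d/np.linalg.norm(d)
def onz(c,uv,z):
    p,d=ray(c,uv); return p+d*(z-p[2])/d[2]
def proj(c,P):
    q=np.array(c['intrinsics'])@(np.array(c['orientation']).T@(np.array(P)-c['position'])); return q[:2]/q[2]
E
python3 - <<'E'
from h import *
for n in ['side','top','wrist']:
    c=snap(n,n+'0'); print(n,c['position'],np.round(c['orientation'],3).tolist(),np.round(c['intrinsics'],1).tolist())
o=arm.get_obs(); print(o)
E
```

```text
side [-0.1832816   1.19494799  1.0732738 ] [[-0.874, -0.25, 0.417], [-0.486, 0.473, -0.735], [-0.013, -0.845, -0.535]] [[515.8, 0.0, 280.4], [0.0, 515.8, 204.9], [0.0, 0.0, 1.0]]
top [ 0.38504517 -0.07269748  1.4420701 ] [[0.007, -0.991, 0.132], [-1.0, -0.006, 0.009], [-0.008, -0.132, -0.991]] [[441.4, 0.0, 281.5], [0.0, 441.4, 208.4], [0.0, 0.0, 1.0]]
wrist [ 0.31744398 -0.57229005  0.37233216] [[0.371, -0.879, -0.299], [-0.929, -0.352, -0.117], [-0.003, 0.321, -0.947]] [[364.6, 0.0, 284.4], [0.0, 364.6, 211.8], [0.0, 0.0, 1.0]]
{'clock': 0.15, 'qpos': array([ 1.09319651,  0.38369284,  0.04383282,  1.5992247 , -0.01791081,
        1.16120595, -0.04988582]), 'qvel': array([ 0.00027413, -0.00105887, -0.00029809, -0.00526357,  0.0022319 ,
       -0.00078857, -0.00070043]), 'joint_efforts': array([ 2.12243147e-03, -4.34055412e+01,  1.02700554e+00, -2.49980110e+01,
        1.07971189e-02,  7.27635241e-03,  1.10542427e-05]), 'tool_pos': array([ 0.24071039, -0.60297848,  0.23014083]), 'orientation': array([[ 9.28703073e-01,  3.70823169e-01, -8.82295469e-04],
       [ 3.70824206e-01, -9.28701035e-01,  1.94814908e-03],
       [-9.69698973e-05, -2.13642856e-03, -9.99997713e-01]]), 'wrist_force': array([-0.99583401, -0.30120398,  0.23594625]), 'wrist_torque': array([-0.03858977,  0.03109375,  0.04602019]), 'gripper_width': 0.08552241847568637}
```

View pics/side0.png

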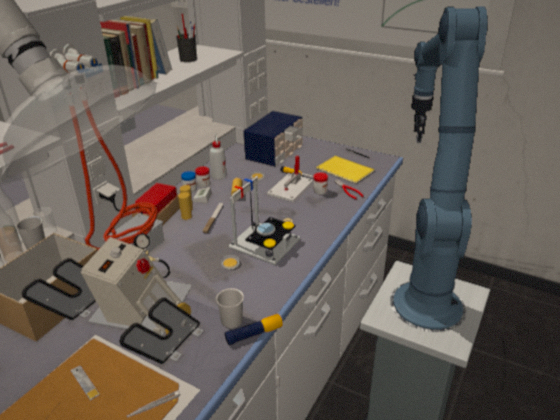

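View pics/top0.png

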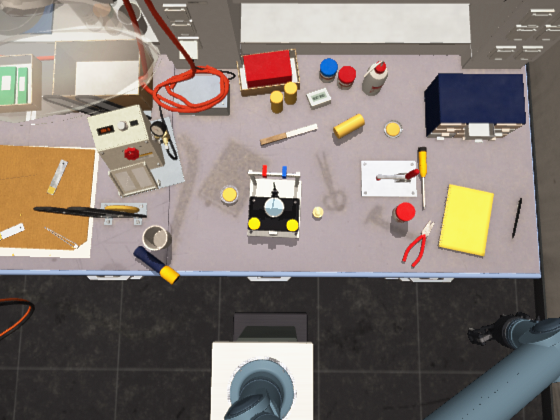

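View pics/wrist0.png

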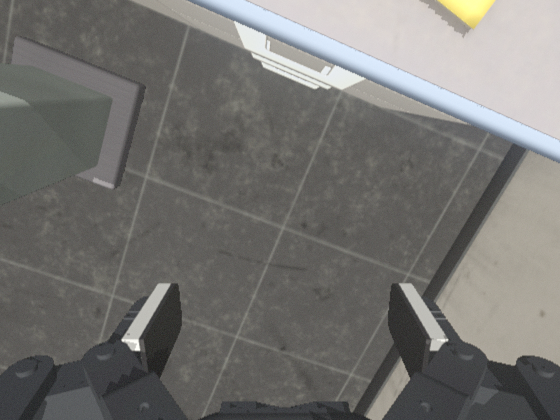

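The top view shows the mount around (274,205). The red clip is at (264,172), on the left, and the blue clip at (285,172). The yellow pads are at about (254,224) and (292,225), so the left pad is the one to press. Next I'll measure it.

```bash
cat > m.py <<'E'
from h import *
def blobs(c,lo,hi,box,mn=8):
    x0,y0,x1,y1=box; h=cv2.cvtColor(c['image'],cv2.COLOR_RGB2HSV); m=cv2.inRange(h,np.array(lo),np.array(hi)); k=np.zeros_like(m); k[y0:y1,x0:x1]=m[y0:y1,x0:x1]
    n,l,s,ce=cv2.connectedComponentsWithStats(k); return [(ce[i].round(2),s[i].tolist()) for i in range(1,n) if s[i,4]>=mn]
E
python3 - <<'E'
from m import *
t=load('top0'); s=load('side0')
Y=([20,120,120],[35,255,255])
for nm,c,b in (('top',t,(240,205,305,240)),('side',s,(255,210,300,255))):
    print(nm)
    for ce,st in blobs(c,*Y,b): print(ce,st,onz(c,ce,.065).round(4))
    for lo,hi,q in (([0,150,80],[8,255,255],'red'),([105,150,60],[125,255,255],'blue')):
        bb=(240,155,305,190) if nm=='top' else (225,165,265,215)
        for ce,st in blobs(c,lo,hi,bb,4): print(q,ce,st,onz(c,ce,.216).round(4))
for n,c,b in (('top0',t,(225,150,325,240)),('side0',s,(215,165,315,265))):
    im=c['image'][b[1]:b[3],b[0]:b[2],::-1]; cv2.imwrite(f'pics/{n}z.png',cv2.resize(im,None,fx=6,fy=6,interpolation=cv2.INTER_CUBIC))
E
```

```text
top
[253.65 223.07] [248, 217, 12, 13, 124] [0.5217 0.0271 0.065 ]
[291.92 224.75] [286, 219, 13, 13, 124] [ 0.5172 -0.0929  0.065 ]
red [264.2  170.57] [262, 165, 5, 12, 51] [ 0.6564 -0.0115  0.216 ]
blue [284.  171.5] [282, 166, 5, 12, 40] [ 0.654  -0.0677  0.216 ]
side
[287.87 224.32] [283, 220, 11, 9, 75] [ 0.5185 -0.0924  0.065 ]
[269.22 242.46] [264, 239, 12, 8, 76] [0.5227 0.0286 0.065 ]
red [240.7  191.03] [236, 187, 8, 11, 30] [0.6395 0.0044 0.216 ]
blue [249.18 182.  ] [245, 179, 7, 10, 17] [ 0.6465 -0.0586  0.216 ]
```

View pics/top0z.png

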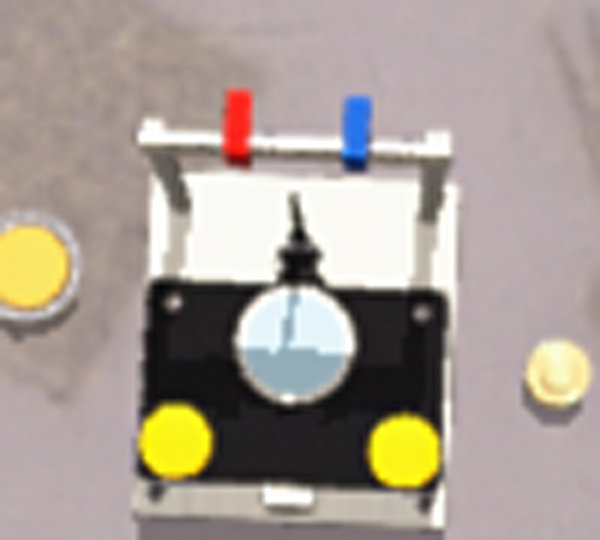

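View pics/side0z.png

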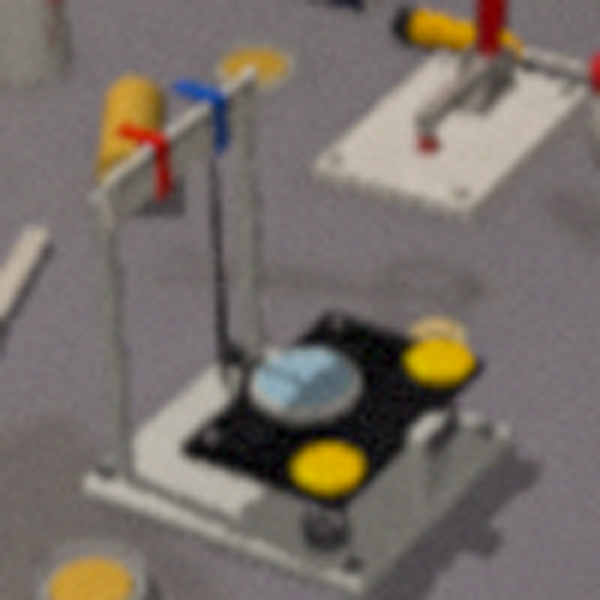

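```bash
cat > mk.py <<'E'
from m import *
L=np.array([.522,.028]); Rp=np.array([.5178,-.0927])
ey=(L-Rp)/np.linalg.norm(L-Rp); ex=np.array([ey[1],-ey[0]]); C=(L+Rp)/2+.06*ex
M=np.array([[ex[0],ey[0],0],[ex[1],ey[1],0],[0,0,1.]])
def tom(P): return M.T@(np.array(P)-[C[0],C[1],0])
def onx(c,uv,x): # intersect with mount plane x
    p,d=ray(c,uv); p=tom(p); d=M.T@d; return p+d*(x-p[0])/d[0]
E
python3 - <<'E'
from mk import *
print(C,ex,ey)
t=load('top0'); s=load('side0')
print('red top',tom(onz(t,[264.2,170.57],.218)),'blue',tom(onz(t,[284,171.5],.218)))
print('top tip',tom(onz(t,[225+293.5/6-.5,150+193/6-.5],.195)))
for uv in ([165,170],[165,195]): print('red side', onx(s,[215+uv[0]/6-.5,165+uv[1]/6-.5],.062))
print('side tip',onx(s,[215+213/6-.5,165+140/6-.5],.05))
E
```

```text
[ 0.57986371 -0.03443656] [ 0.99939513 -0.03477597] [0.03477597 0.99939513]
red top [0.07527528 0.02545966 0.218     ] blue [ 0.07483387 -0.03066503  0.218     ]
top tip [ 0.04886888 -0.00122559  0.195     ]
red side [0.062      0.02944262 0.20207078]
red side [0.062      0.03086796 0.18678345]
side tip [ 0.05       -0.00034647  0.20940862]
```

step_arm(
  commands=[
    [[0,0,-0.94],[0,0,0],1],
    [[0,0,-0.94],[0,0,0],1],
    [[0,0,-0.94],[0,0,0],1],
    [[0,0,-0.94],[0,0,0],1],
    [[0,0,-0.94],[0,0,0],1],
    [[0,0,-0.94],[0,0,0],1],
    [[0,0,-0.94],[0,0,0],1],
    [[0,0,0],[0,0,0],1],
  ],
)

```text
clock: 1.15
tool_pos: [0.2407, -0.6034, 0.2307]
orientation: [[0.045, 0.999, -0.0], [0.999, -0.045, 0.001], [0.001, -0.0, -1.0]]
wrist_force: [-0.1, -0.3, -0.2]
gripper_width: -0.0001
```

step_arm(
  commands=[
    [[0,0,0],[0.95,0.37,0],1],
    [[0,0,0],[0.95,0.37,0],1],
    [[0,0,0],[0.95,0.37,0],1],
    [[0,0,0],[0.95,0.37,0],1],
    [[0,0,0],[0.95,0.37,0],1],
    [[0,0,0],[0.95,0.37,0],1],
    [[0,0,0],[0.95,0.37,0],1],
    [[0,0,0],[0.95,0.37,0],1],
    [[0,0,0],[0.95,0.37,0],1],
    [[0,0,0],[0.95,0.37,0],1],
    [[0,0,0],[0.95,0.37,0],1],
    [[0,0,0],[0.95,0.37,0],1],
    [[0,0,0],[0.95,0.37,0],1],
    [[0,0,0],[0.95,0.37,0],1],
    [[0,0,0],[0.95,0.37,0],1],
    [[0,0,0],[0.95,0.37,0],1],
    [[0,0,0],[0.95,0.37,0],1],
    [[0,0,0],[0,0,0],1],
    [[0,0,0],[0,0,0],1],
  ],
)

```text
clock: 3.52
tool_pos: [0.5195, 0.0304, 0.231]
orientation: [[0.044, 0.999, -0.001], [0.999, -0.044, -0.001], [-0.001, -0.001, -1.0]]
wrist_force: [-0.3, -0.4, 0.1]
gripper_width: -0.0
```

Run:
```python
from h import *
t=snap('top','top1'); s=snap('side','side1'); snap('wrist','wrist1')
for n,c,b in (('top1',t,(225,150,325,240)),('side1',s,(215,165,315,265))):
    im=c['image'][b[1]:b[3],b[0]:b[2],::-1]; cv2.imwrite(f'pics/{n}z.png',cv2.resize(im,None,fx=6,fy=6,interpolation=cv2.INTER_CUBIC))
o=arm.get_obs();print(o['clock'],o['tool_pos'],o['qpos'],o['wrist_force'])
```

```text
3.675 [0.51943922 0.02920196 0.23103256] [ 0.47731618  0.19831836 -0.67551665  1.87968924  0.13882138  1.11102323
 -0.29664956] [ 0.52547976 -0.35413049  1.00940451]
```

View pics/top1z.png

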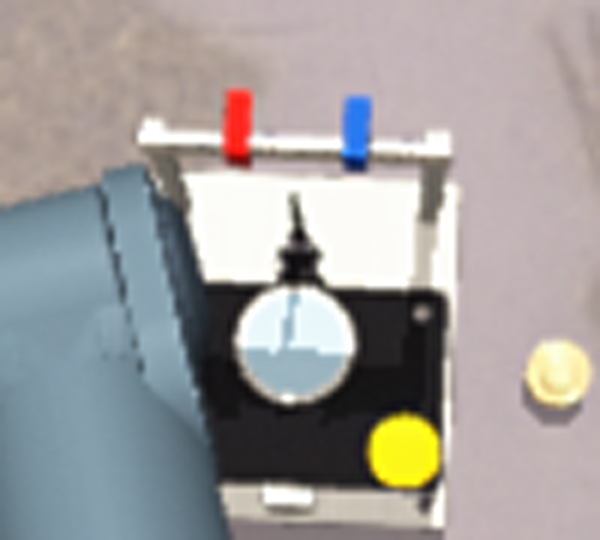

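View pics/side1z.png

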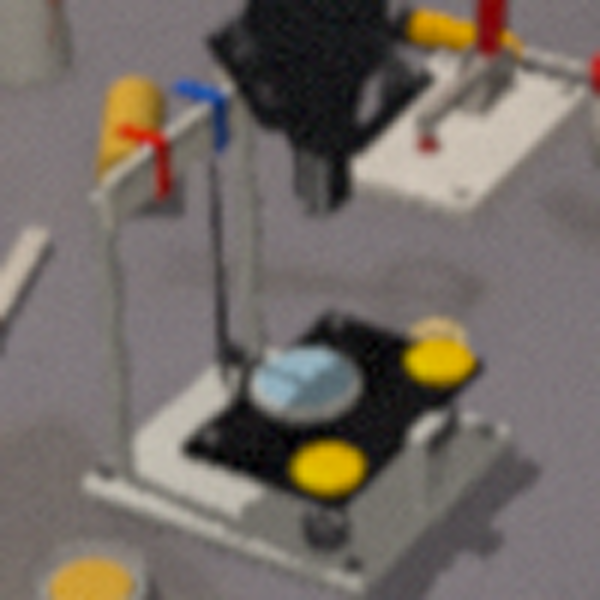

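View pics/wrist1.png

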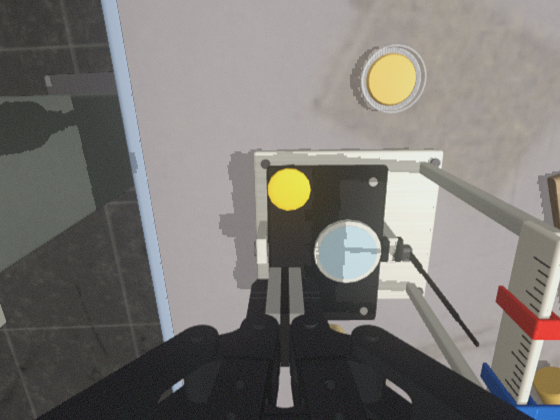

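The wrist view shows the pad at (289,189), the pointer tip at about (477,344) and the red clip at about (525,313). I'll cross-check these positions before descending.

Run:
```python
from mk import *
w=load('wrist1')
for ce,st in blobs(w,[20,150,120],[35,255,255],(255,160,325,215),100): print(ce,st,onz(w,ce,.067).round(4), tom(onz(w,ce,.067)).round(4))
print('tip',onx(w,[477,344],.05).round(4))
for ce,st in blobs(w,[0,150,80],[8,255,255],(480,270,560,360),20): print('red',ce,st)
# front face of red: left strip
for uv in ([500,303],[512,318],[519,325]): print(uv,onx(w,uv,.063).round(4),onx(w,uv,.061).round(4))
print([proj(w,M@np.array([.063,y,.195])+[*C,0]).round(1).tolist() for y in (.02,.026,.032)])
im=w['image'][260:400,440:560,::-1]; cv2.imwrite('pics/wz.png',cv2.resize(im,None,fx=5,fy=5,interpolation=cv2.INTER_CUBIC)[:600])
```

```text
[288.67 188.92] [268, 168, 43, 43, 1447] [0.5227 0.0291 0.067 ] [-0.0593  0.0616  0.067 ]
tip [0.05   0.0005 0.1947]
red [529.05 318.  ] [497, 286, 63, 54, 1409]
[500, 303] [0.063  0.024  0.1881] [0.061  0.026  0.1911]
[512, 318] [0.063  0.0224 0.2005] [0.061  0.0244 0.2033]
[519, 325] [0.063  0.0225 0.2069] [0.061  0.0244 0.2096]
[[505.5, 315.9], [507.4, 306.8], [509.4, 297.6]]
```

View pics/wz.png

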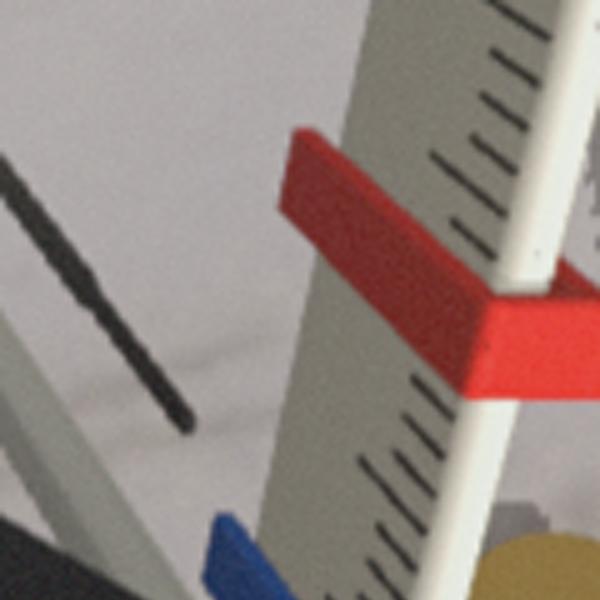

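Run:
```python
from mk import *
w=load('wrist1')
f=lambda a,b:[440+a/5-.4,260+b/5-.4]
for uv in ([290,168],[338,213],[385,257],[430,300],[478,345]): print(onx(w,f(*uv),.063).round(4))
print('blue edges')
print('tip',onx(w,f(190,425),.05).round(4))
for uv in ([300,130],[282,208],[488,300],[465,395]): print(onx(w,f(*uv),.063).round(4))
```

```text
[0.063  0.0282 0.1842]
[0.063  0.0284 0.194 ]
[0.063  0.0285 0.2028]
[0.063  0.0285 0.2106]
[0.063  0.0286 0.2183]
blue edges
tip [0.05   0.0006 0.1954]
[0.063  0.0336 0.1846]
[0.063  0.0228 0.1842]
[0.063  0.0339 0.2182]
[0.063  0.0226 0.2183]
```

Pad position agrees across views (±1 mm). The red mark is about 27.5 mm from the pointer, so I need about 0.197 rad, with the TCP near z ≈ 0.057. Descending now to just above the pad.

step_arm(
  commands=[
    [[0,0,0],[0.02,0.06,0.9],1],
    [[0,0,0],[0,0,0.9],1],
    [[0,0,0],[0,0,0.9],1],
    [[0,0,0],[0,0,0.9],1],
    [[0,0,0],[0,0,0.3],1],
    [[0,0,0],[0,0,0],1],
    [[0,0,0],[0,0,0],1],
  ],
)

```text
clock: 4.55
tool_pos: [0.5238, 0.0317, 0.0769]
orientation: [[0.043, 0.999, 0.003], [0.999, -0.043, -0.0], [0.0, 0.003, -1.0]]
wrist_force: [-0.1, 0.4, 0.1]
gripper_width: 0.0002
```

Run:
```python
from h import *
t=snap('top','top2'); s=snap('side','side2'); w=snap('wrist','wrist2')
b=(215,165,315,265);im=s['image'][b[1]:b[3],b[0]:b[2],::-1]; cv2.imwrite('pics/side2z.png',cv2.resize(im,None,fx=6,fy=6,interpolation=cv2.INTER_CUBIC))
o=arm.get_obs();print(o['clock'],o['tool_pos'],o['wrist_force'])
```

```text
4.7 [0.523532   0.03180191 0.07674701] [-0.4727224   0.27465906  0.078295  ]
```

View pics/side2z.png

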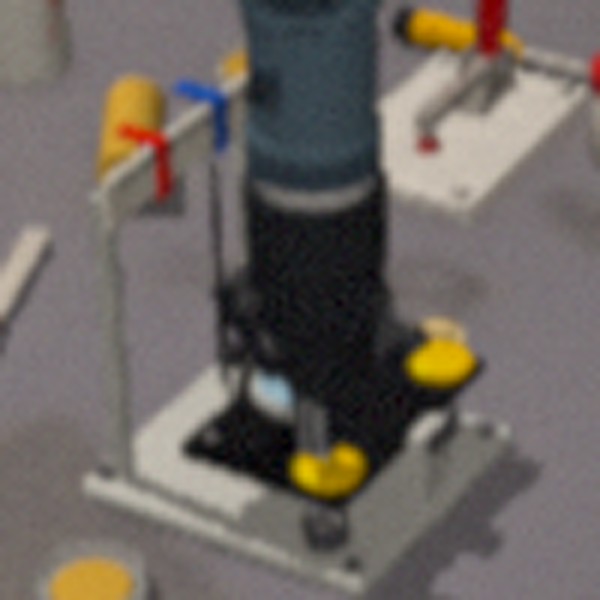

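View pics/wrist2.png

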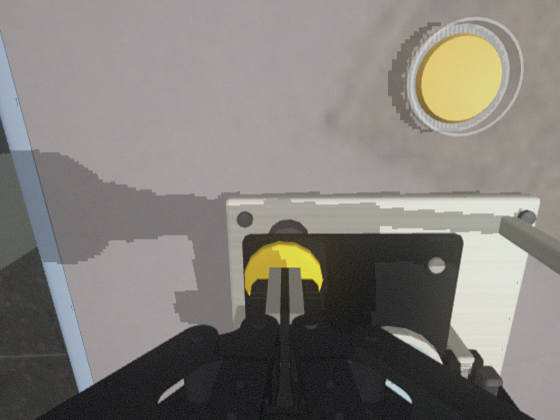

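View pics/top2.png

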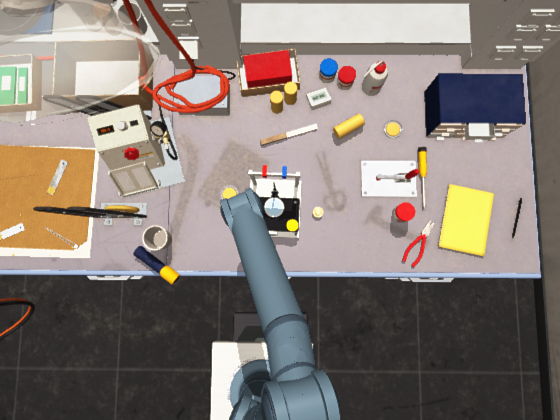

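The finger is above the pad and the pointer is visible in the top and side views. I'll press partway first.

step_arm(
  commands=[
    [[0,0,0],[0,0,0.12],1],
    [[0,0,0],[0,0,0.12],1],
    [[0,0,0],[0,0,0.12],1],
    [[0,0,0],[0,0,0],1],
    [[0,0,0],[0,0,0],1],
  ],
)

```text
clock: 5.32
tool_pos: [0.5226, 0.0325, 0.0612]
orientation: [[0.042, 0.999, 0.001], [0.999, -0.042, 0.001], [0.001, 0.001, -1.0]]
wrist_force: [-0.0, 2.3, 3.9]
gripper_width: 0.0001
```

```bash
cat > look.py <<'E'
import sys
from mk import *
k=sys.argv[1]
t=snap('top','top'+k); s=snap('side','side'+k)
b=(245,155,305,215); A=cv2.resize(t['image'][b[1]:b[3],b[0]:b[2],::-1],(400,400),interpolation=cv2.INTER_CUBIC)
b=(222,175,272,225); B=cv2.resize(s['image'][b[1]:b[3],b[0]:b[2],::-1],(400,400),interpolation=cv2.INTER_CUBIC)
cv2.imwrite(f'pics/lk{k}.png',np.hstack([A,B]))
o=arm.get_obs();print(o['clock'],o['tool_pos'],o['wrist_force'])
W=lambda p:M@np.array(p)+[*C,0]
for y in (0,.01,.0175,.02,.0225,.025,.0275,.03):
    z=.055+np.sqrt(.14**2-y**2)
    a=(proj(t,W([.05,y,z]))+.5-[245,155])*400/60; b=(proj(s,W([.05,y,z]))+.5-[222,175])*8+[400,0]
    print(y,a.round(),b.round())
E
python3 look.py 3
```

```text
5.425 [0.52263492 0.03247938 0.06124631] [0.11661084 0.98946598 4.31219994]
0 [190. 178.] [629. 137.]
0.01 [167. 178.] [616. 148.]
0.0175 [150. 177.] [606. 158.]
0.02 [144. 177.] [602. 162.]
0.0225 [138. 177.] [599. 165.]
0.025 [132. 177.] [595. 169.]
0.0275 [127. 177.] [592. 172.]
0.03 [121. 177.] [589. 176.]
```

View pics/lk3.png

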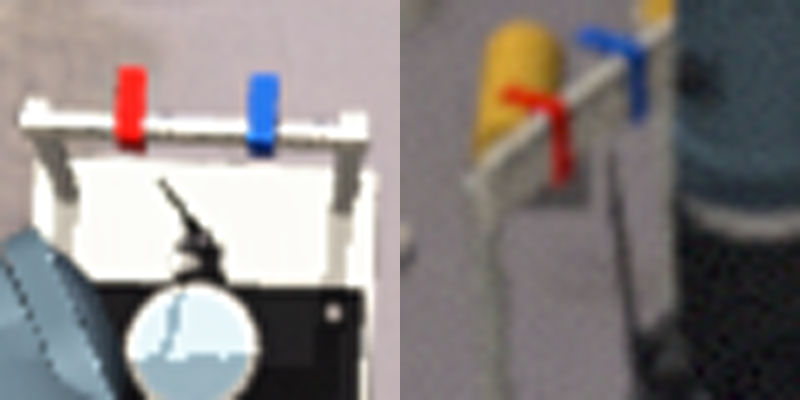

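The pointer tip is now at y ≈ 13.5 mm. The 4.3 N reading gives about 14.6 mm, so the two agree. About 14 mm of tip travel remains, so I'll press roughly 5 mm more.

step_arm(
  commands=[
    [[0,0,0],[0,0,0.04],1],
    [[0,0,0],[0,0,0.04],1],
    [[0,0,0],[0,0,0.04],1],
    [[0,0,0],[0,0,0],1],
    [[0,0,0],[0,0,0],1],
  ],
)

```text
clock: 6.05
tool_pos: [0.5227, 0.0328, 0.0567]
orientation: [[0.042, 0.999, 0.001], [0.999, -0.042, 0.001], [0.001, 0.001, -1.0]]
wrist_force: [-0.9, 2.5, 6.4]
gripper_width: 0.0002
```

```bash
python3 look.py 4
```

```text
6.15 [0.52264653 0.03277198 0.0566731 ] [-1.70849026  3.04673007  6.92073322]
0 [190. 178.] [629. 137.]
0.01 [167. 178.] [616. 148.]
0.0175 [150. 177.] [606. 158.]
0.02 [144. 177.] [602. 162.]
0.0225 [138. 177.] [599. 165.]
0.025 [132. 177.] [595. 169.]
0.0275 [127. 177.] [592. 172.]
0.03 [121. 177.] [589. 176.]
```

View pics/lk4.png

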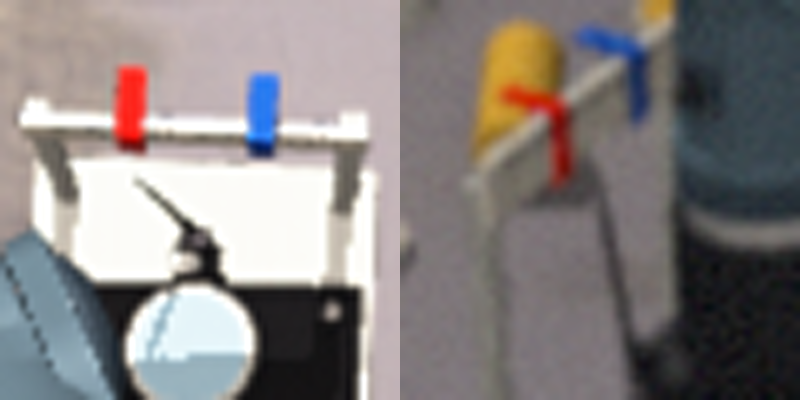

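The tip is at about 24.5 mm and the mark at about 27. I'll nudge 1 mm further and hold.

step_arm(
  commands=[
    [[0,0,0],[0,0,0.025],1],
    [[0,0,0],[0,0,0],1],
    [[0,0,0],[0,0,0],1],
    [[0,0,0],[0,0,0],1],
    [[0,0,0],[0,0,0],1],
  ],
)

```text
clock: 6.78
tool_pos: [0.5227, 0.0328, 0.0558]
orientation: [[0.042, 0.999, 0.001], [0.999, -0.042, 0.001], [0.001, 0.001, -1.0]]
wrist_force: [-1.5, 2.7, 6.1]
gripper_width: 0.0001
```

```bash
python3 look.py 5
```

```text
6.875 [0.52263168 0.03279671 0.05573616] [-0.73098331  2.22328659  7.62444175]
0 [190. 178.] [629. 137.]
0.01 [167. 178.] [616. 148.]
0.0175 [150. 177.] [606. 158.]
0.02 [144. 177.] [602. 162.]
0.0225 [138. 177.] [599. 165.]
0.025 [132. 177.] [595. 169.]
0.0275 [127. 177.] [592. 172.]
0.03 [121. 177.] [589. 176.]
```

View pics/lk5.png

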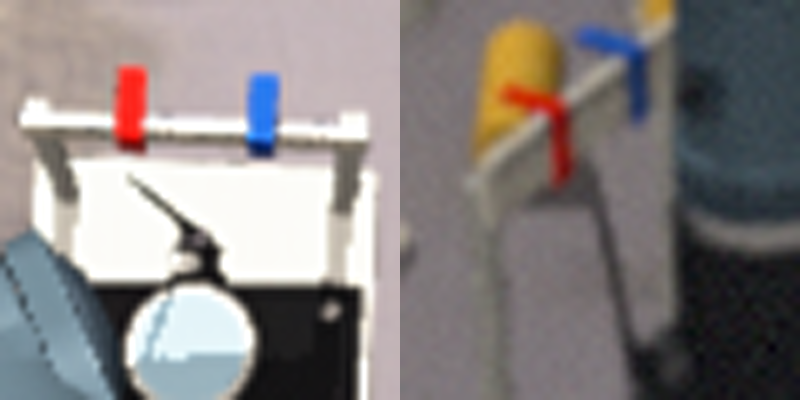

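The tip at (130,178) now lines up with the red clip's centre at (131,…). I'll hold for 1 s, then let go slowly.

step_arm(
  commands=[
    [[0,0,0],[0,0,0],1],
    [[0,0,0],[0,0,0],1],
    [[0,0,0],[0,0,0],1],
    [[0,0,0],[0,0,0],1],
    [[0,0,0],[0,0,0],1],
    [[0,0,0],[0,0,0],1],
    [[0,0,0],[0,0,0],1],
    [[0,0,0],[0,0,0],1],
    [[0,0,0],[0,0,-0.05],1],
    [[0,0,0],[0,0,-0.05],1],
    [[0,0,0],[0,0,-0.05],1],
    [[0,0,0],[0,0,-0.05],1],
    [[0,0,0],[0,0,-0.05],1],
    [[0,0,0],[0,0,-0.05],1],
    [[0,0,0],[0,0,-0.05],1],
    [[0,0,0],[0,0,-0.2],1],
    [[0,0,0],[0,0,-0.6],1],
    [[0,0,0],[0,0,-0.8],1],
    [[0,0,0],[0,0,-0.8],1],
    [[0,0,0],[0,0,0],1],
  ],
)

```text
clock: 9.38
tool_pos: [0.5246, 0.0318, 0.1683]
orientation: [[0.043, 0.999, 0.006], [0.999, -0.043, -0.001], [-0.0, 0.006, -1.0]]
wrist_force: [0.2, -0.5, -0.3]
gripper_width: 0.0
```

step_arm(
  commands=[
    [[0,0,0],[0,0,-0.8],1],
    [[0,0,0],[0,0,-0.8],1],
    [[0,0,0],[0,0,0],1],
    [[0,0,0],[0,0,0],1],
    [[0,0,0],[0,0,0],1],
    [[0,0,0],[0,0,0],1],
  ],
)

```text
clock: 10.12
tool_pos: [0.5214, 0.0316, 0.2279]
orientation: [[0.042, 0.999, -0.002], [0.999, -0.042, 0.0], [0.0, -0.002, -1.0]]
wrist_force: [-0.4, 0.3, -0.3]
gripper_width: 0.0003
```

```bash
python3 look.py 6|head -1
python3 - <<'E'
from h import *
o=arm.get_obs();print(o['qvel'].round(3))
a,b=load('top0')['image'],load('top6')['image']
cv2.imwrite('pics/top6v.png',b[:,:,::-1])
E
```

```text
10.225 [0.5218258  0.03171822 0.2283576 ] [0.06687662 0.86593011 0.13592138]
[-0.001 -0.006 -0.001 -0.006 -0.     0.002 -0.   ]
```

View pics/lk6.png

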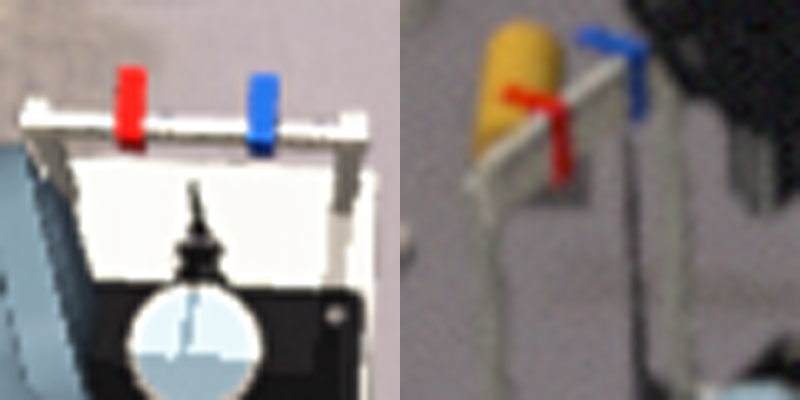

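View pics/side6.png

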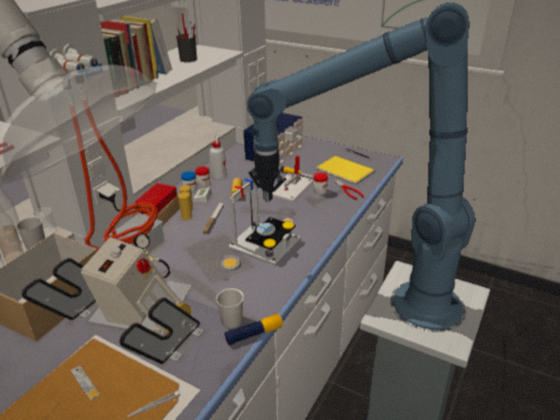

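The pointer is back at its rest position (193,180), the arm is clear and the bystanders haven't moved. Handing in.

```bash
python3 -c "
from bench import arm
print(arm.finish_job())"
```

```text
the job is handed in; nothing more can be done
None
```

I pressed the left pad, on the red mark's side, with closed fingertips until the pointer stood in front of the red mark. I held it there for over a second (about 7 N at the wrist), then let go slowly and handed the job in. The hand-in gave no verdict.

- **At the mark:** the top view put the pointer tip at y ≈ 26–27 mm and the red mark at ≈ 26–28 mm. My readings of the mark disagreed a little: 25.5 mm from the top camera, 28.4 mm from the wrist camera and a rough 30 mm from the side camera. The top and wrist readings are well inside the ±6 mm tolerance; the side reading, which I did not use, would leave about 2 mm of margin.
- **After release:** the pointer was back at its starting pixel in the top view, so the plate looked level. The fingers were about 160 mm above the pad and touching nothing.
- **Bystanders:** they looked unmoved in the final side view and in the top-view crop. I compared these by eye and did not measure them.

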